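# Steady turntable run for filming a culture dish

### The job

Film run of the culture dish: take the crank handle of the hand-driven turntable, bring the platter up to 20 turns a minute counter-clockwise seen from above, and keep it between 17 and 23 turns a minute for six seconds while the overhead camera films; never let it go above 30. Then bring the platter to rest with its white index bar under the pointer, let go of the handle and take the hand well clear of it. The drive slips, so go by the platter and not by the crank; do not touch the platter, its drag shoe or the camera stand, and leave the things around it where they are.

Things in the scene. Friction and masses are not known exactly. Their poses are not given: they have to be found in the camera images.
- spindle (a joint): Angle of the platter, rad, growing counter-clockwise seen from above, unlimited; start varies. 0: index bar along the turntable's own +x. 20 turns a minute = 2.09 rad/s, 17 to 23 = 1.78 to 2.41. Moment of inertia nominally 0.013 kg m2 (varies, 0.75 to 1.3 times); drag of bearing and shoe nominally 0.017 N m (varies, 0.6 to 1.6 times) plus 0.0012 N m per rad/s.
- handle (a point): Middle of the upright black crank handle, 100 mm above the bench: a freely turning sleeve 24 mm thick, from 70 to 124 mm above the bench, 60 mm from the crank axis, on a steel crank arm whose top is 68 mm above the bench. As the sleeve turns freely, a hand pinching it from above can keep its yaw while going round. Start direction varies; the crank turns very lightly.
- crank_axis (a point): Fixed point on the crank axis, 100 mm above the bench. The crank drives a pulley, belted 1:1 to the platter in the same sense, through a fluid-damped hub that slips like a damper: 0.013 N m on the platter per rad/s by which the crank is faster (it brakes when slower). At 20 turns a minute the slip is nominally 1.5 rad/s, time constant 0.9 s; below about 1.3 rad/s a resting platter stays put.
- platter_axis (a point): Fixed point on the vertical axis of the platter, 73 mm above the bench, 250 mm from the crank axis.
- index (a point): Outer end of the white index bar inlaid in the platter's top (30 mm long, 12 mm wide, radial) on the rim of the platter, 85 mm from the platter axis, 73 mm above the bench (5 mm above the bar); goes round with the platter.
- pointer (a point): The fixed place under the tip of the steel pointer blade, 85 mm from the platter axis, 73 mm above the bench: the index point must come to rest here. The blade is 10 mm higher, on a post outside the platter's rim, clamped somewhere on the edge of the round bed, on the side that faces the robot (direction varies).
- turntable: Fixed white cast base of the turntable, 150 mm by 440 mm with a round bed 240 mm across under the platter, origin on the bench between the two axes; the crank axis is 125 mm towards its -y, the platter axis 125 mm towards its +y. Its place and yaw vary.
- platter: Dark steel disc 180 mm across, 18 mm thick, top 68 mm above the bench, 3.2 kg, with a clear culture dish (94 mm across, 34 mm above the platter's underside) between three pins and the index bar. Origin on its axis at its underside, 50 mm above the bench; its x axis points to the index bar. Not to be touched.
- stand: Fixed camera stand beyond the platter: foot 140 by 100 mm, steel column 324 mm tall, 190 mm beyond the platter axis (away from the crank), arm 262 mm above the bench to a camera head 48 mm across, 193 to 300 mm above the bench, over the platter's centre. Origin at the column's foot. Not to be touched.
- tube_rack: Loose orange tube rack, 75 by 110 by 60 mm, origin at the centre of its underside. A bystander.
- slide_box: Loose blue slide box with grey lid, 87 by 102 by 38 mm, origin at the centre of its underside. A bystander.
- calculator: Loose black pocket calculator, 75 by 125 by 14 mm, origin at the centre of its underside. A bystander.
- shoe: Loose felt-soled drag shoe, 20 by 24 by 30 mm, riding on the platter by its own weight in a fixed steel pocket on the side of the bed away from the robot, 75 mm from the platter axis; origin under its sole. Its weight and rub vary, and with them the platter's drag. Leave it.

How it is judged:
On the way:
1. the platter is kept between 17 and 23 turns a minute, counter-clockwise, for six seconds (velocity of joint spindle between 1.78 and 2.41 rad/s), for 6 s.
At the end, for the whole second after the job is handed in: The platter is at rest (under 0.05 rad/s) with the outer end of the index bar within 14 mm of the place under the pointer, and the hand has let go and is at least 60 mm from the handle (horizontal distance between index and pointer below 0.014 m and velocity of joint spindle between -0.05 and 0.05 rad/s and distance between the grasp point and handle above 0.06 m); the robot touches nothing.
It fails at once if the platter turns faster than 30 turns a minute (3.14 rad/s), either way (velocity of joint spindle above 3.14 rad/s or velocity of joint spindle below -3.14 rad/s).
It fails at once if the robot touches the platter, the dish or the drag shoe (contact force between any of the fingers, the arm and platter above 0.5 N or contact force between any of the fingers, the arm and shoe above 0.5 N).
It fails at once if the robot bumps the camera stand (contact force between any of the fingers, the arm and stand above 1 N).
It fails at once if a bystander is shifted by more than 20 mm (distance of any of tube_rack, slide_box, calculator from where it was at the start of the episode above 0.02 m).
It also fails if it takes over 61 s, if anything falls off the work surface, if the arm or the gripper's body presses on something with over 40 N, if the wrist force passes 120 N, or if a joint passes its speed limit or range.

### The arm

A 6-joint arm with a two-finger parallel gripper is mounted at the origin on the work surface. World frame = base frame: x ahead of the robot, y to its left, z up, the work surface at z = 0. Lengths are in m, angles in rad, forces in N, time in s.
With the tool pointing down it reaches from about 0.325 to 0.775 m from the base axis. Payload 5.5 kg.
Tool frame: the origin (TCP) lies at the very end of the fingers, on their centre line; the grasp point (between the pads) lies bot.grip_depth behind it (bot.grip_depth is the distance from the TCP to the grasp point, in m); z points along the fingers, y is the line along which they close (so a half turn about z gives the same grasp; the last joint's range is limited). The gripper opens to 85 mm and grips with 20 to 120 N. Pads are 22 mm wide; open, the fingers measure 114 mm over their backs; the gripper's body (76 mm by 85 mm) begins 54 mm behind the grasp point. The pads swing forward as they close: fully open they stand 13 mm farther back than shut.
Start: joints at [1.146, 0.091, 1.231, -0, 1.82, -0.057], TCP at [0.216, 0.56, 0.231] pointing down, gripper open.
Joint ranges: [-2.87, 2.87], [-0.86, 2.18], [0.17, 2.46], [-1.51, 4.65], [0.06, 2.69], [-2.65, 2.65]. Speed limits (rad/s): [2.57, 2.57, 3.01, 3.14, 3.14, 3.14].

### API

Orientations are given as a unit quaternion [w, x, y, z].
In Python, from bench import bot, eyes gives the robot as it stands.
- The arm moves only by the tool step_arm, never from a script. Its argument "rows" is a list of rows, each an object with "grip": the opening, from 0 (shut) to 1 (fully open); "dp": the shift along the tool's x, y, z as a fraction of full scale, a list of three; "spin": the turn about the tool's z as a fraction of full scale. In form: [{"grip": grip, "dp": [dx, dy, dz], "spin": spin}, ...]. A call has 1 to 20 rows; each row is the pose to reach, as a shift and turn from the pose commanded when the call began, along the tool's axes at that moment, turning the shorter way round; what a row does not reach only later rows make up. Full scale, the value 1, is 200 mm for a shift and pi rad for a turn. A row lasts 1/10 s, in which the tool goes at most 50 mm and 8.59 degrees, less where a joint would pass 70% of its speed; a pose out of reach is approached as far as the arm can. A call with a number of a shift or a turn outside -1 to 1 is refused whole. A call with a gripper value outside its range is refused whole. The fingers move at their own pace and stop on an object; "force" is the grip in N (left out, the last holds). Time passes only in rows, so rows that repeat a pose let the fingers close. It gives the time, the measured TCP pose, the force, the opening and the grip force at its end, in the units of the state.
- bot.sense(): the state, without advancing time (a new reading comes with each control period).
- eyes.get_image(name): name is "scene" or "top" or "wrist"; returns (picture, depth): 384x512x3 uint8, red, green, blue; 384x512 float32, m along the optical axis (not along the pixel's ray), 0 where there is no reading.
- eyes.get_calibration(name): a dict with "K" (3x3 intrinsics, pixels), "view" (4x4, takes a point from world to camera coordinates); the wrist camera has in their place "mount" (4x4, takes a point from camera to tool coordinates, whose origin is the TCP and whose axes are the flange's). Camera axes: x right, y down, z forward; pixel columns grow to the right and rows downward; lengths in m; the calibration is good to about 2 mm. A picture is of the moment at which its call begins: read the wrist's pose just before it. get_calibration takes no time and is no camera call.
- bot.close_job(): hands the job in; it is judged then, once.
The state is a dict: "t": time; "joint_positions": joint angles; "joint_velocities": joint speeds; "joint_torque": joint torques, N m; "tool_pos": TCP position; "tcp_rot": TCP orientation; "wrist_force": force on the tool from outside, world axes, zero at the start; "moment": the same for the moment, N m; "finger_gap": finger opening in m; "finger_force": force on a finger pad.
Only numpy, scipy, OpenCV 4.12 (cv2) and the standard library are available. Lean on these libraries where they do the work, as an engineer would, in place of code of your own. Each camera call takes 0.05 s, during which the arm holds its last target. There are 200 camera calls.

## Working session

There is one attempt and no reset: what is moved stays moved. The work goes in short steps, Python scripts to look and compute and a tool call to move; the robot and the scene stay as the last step left them, time stands still between calls to the robot, and variables do not carry over. Pictures are saved under pics/ and viewed, at most 10 in all, crops included, and the job is handed in when it is done.

Besides the shell and the picture viewer there is one more tool, called after "Emit:" as name(argument=value, ...) on one line, values as JSON. step_arm: Moves the arm, as the interface text tells. Its arguments: {"type":"object","properties":{"rows":{"type":"array"},"force":{"type":"number"}},"required":["rows"]}

```bash
ls; mkdir -p pics
python3 - <<'E'
from bench import bot, eyes
import cv2, numpy as np
print(bot.sense(), bot.grip_depth)
for n in ["scene","top"]:
    p,d=eyes.get_image(n); cv2.imwrite(f"pics/{n}0.png",p[:,:,::-1]); np.save(f"pics/{n}0.npy",d)
    c=eyes.get_calibration(n); print(n,c["K"].tolist(),np.round(c["view"],4).tolist())
E
```

```text
pics
{'t': 0.0, 'joint_positions': array([ 1.14629197e+00,  9.19237023e-02,  1.23191785e+00, -3.66539123e-05,
        1.81980935e+00, -5.67019934e-02]), 'joint_velocities': array([-0.00017516,  0.00014707, -0.00128922,  0.00014035, -0.00306908,
       -0.00118776]), 'joint_torque': array([ 4.20378965e-04, -4.58736098e+01, -4.18021131e+01, -5.44081627e-05,
        1.14330434e-02, -3.37496090e-05]), 'tool_pos': array([0.21563321, 0.55960037, 0.230094  ]), 'tcp_rot': array([-2.27974184e-04,  1.82870682e-01,  9.83136437e-01, -1.00371443e-03]), 'wrist_force': array([ 0.54532859,  0.68120571, -0.97702576]), 'moment': array([ 0.03144341,  0.0317627 , -0.04391863]), 'finger_force': 0.0, 'finger_gap': 0.08539867036641431} 0.0187
scene [[361.8871987654759, 0.0, 256.3030822335109], [0.0, 361.8871987654759, 190.24396464325554], [0.0, 0.0, 1.0]] [[0.5394, 0.8418, 0.0176, -0.3169], [0.6954, -0.4336, -0.573, -0.2889], [-0.4747, 0.3214, -0.8194, 1.5161], [0.0, 0.0, 0.0, 1.0]]
top [[366.6253774469736, 0.0, 257.6908495704411], [0.0, 366.6253774469736, 198.6441157434245], [0.0, 0.0, 1.0]] [[0.0151, -0.9998, -0.011, 0.0268], [-0.9981, -0.0144, -0.0595, 0.5188], [0.0593, 0.0119, -0.9982, 1.3666], [0.0, 0.0, 0.0, 1.0]]
```

View pics/top0.png

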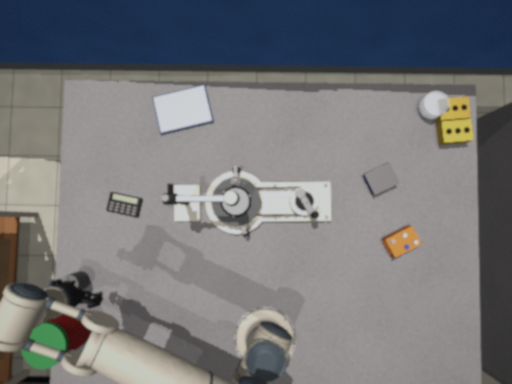

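View pics/scene0.png

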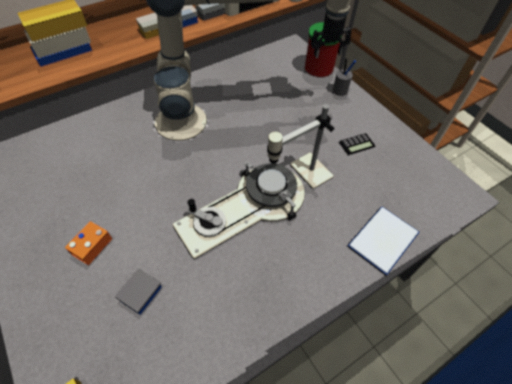

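Run:
```python
import cv2, numpy as np
a=cv2.imread("pics/top0.png")[155:250,150:345]; b=cv2.imread("pics/scene0.png")[120:260,165:345]
a=cv2.resize(a,(800,390),interpolation=2); cv2.imwrite("pics/ca.png",a)
b=cv2.resize(b,(770,598),interpolation=2); cv2.imwrite("pics/cb.png",b)
```

```text
(no output)
```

View pics/ca.png

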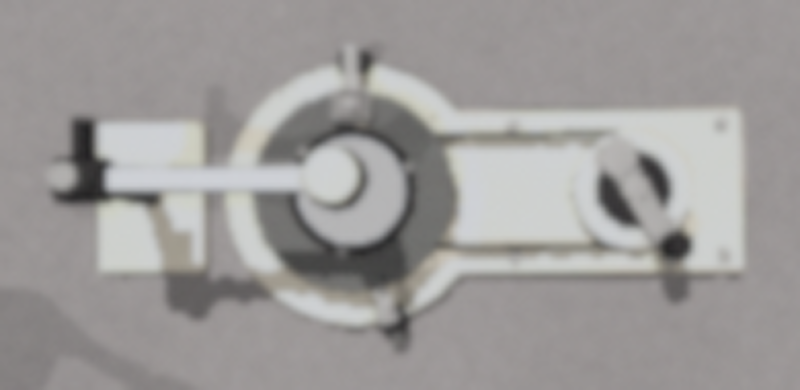

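View pics/cb.png

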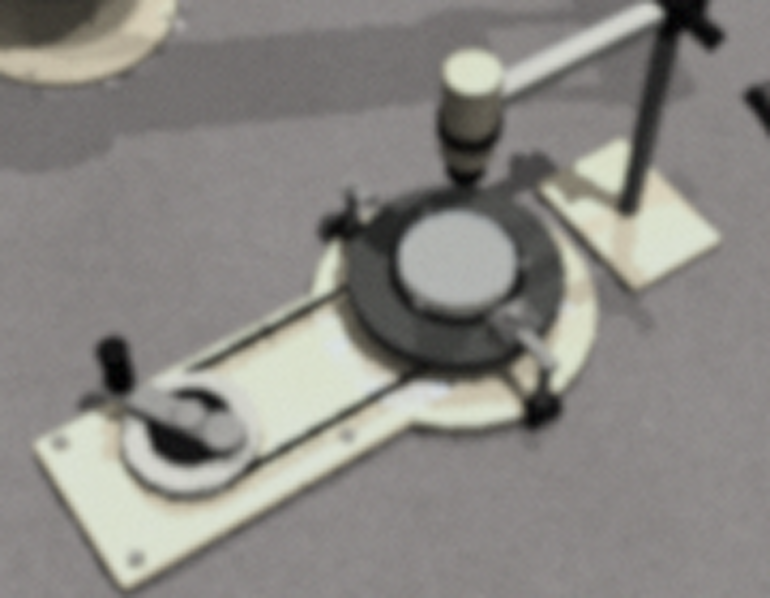

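```bash
cat > h.py <<'E'
import cv2, numpy as np
from bench import bot, eyes
C={n:eyes.get_calibration(n) for n in("top","scene")}
def ray(n,uv,z):
    K,V=C[n]["K"],C[n]["view"]; uv=np.atleast_2d(np.array(uv,float))
    d=np.c_[uv,np.ones(len(uv))]@np.linalg.inv(K).T@V[:3,:3]; o=-V[:3,:3].T@V[:3,3]
    z=np.asarray(z); return o+d*((z-o[2])/d[:,2])[:,None]
def proj(n,P):
    K,V=C[n]["K"],C[n]["view"]; q=np.atleast_2d(P)@V[:3,:3].T+V[:3,3]; q=q@K.T; return q[:,:2]/q[:,2:]
def cloud(n,d):
    K,V=C[n]["K"],C[n]["view"]; v,u=np.mgrid[:384,:512]
    p=np.stack([(u-K[0,2])/K[0,0]*d,(v-K[1,2])/K[1,1]*d,d],-1); return (p-V[:3,3])@V[:3,:3]
E
python3 - <<'E'
from h import *
I=cv2.imread("pics/top0.png"); W=cloud("top",np.load("pics/top0.npy"))
def px(cx,cy): return (150+cx/4.103,155+cy/4.103)
for nm,c,z in [("platter",(352,192),.068),("crank",(633,188),.06),("handle",(678,245),.124),("pointer",(388,300),.083),("TR",(740,112),.03),("BR",(745,268),.03)]:
    p=px(*c); u=tuple(int(round(t)) for t in p); print(nm,p,ray("top",p,z).round(4),W[u[1],u[0]].round(4))
hsv=cv2.cvtColor(I,cv2.COLOR_BGR2HSV)
z=W[...,2]; x=W[...,0];y=W[...,1]
reg=(x>.3)&(x<.7)&(y<.3)&(y>-.3)
for lo,hi in [(.1,.14),(.015,.045),(.055,.075),(.075,.095),(.29,.31)]:
    m=reg&(z>lo)&(z<hi); n,l,s,c=cv2.connectedComponentsWithStats(m.astype(np.uint8))
    for i in range(1,n):
        if s[i,4]>8: print(lo,s[i],W[l==i].mean(0).round(4))
# base plate by brightness
m=((hsv[...,2]>185)&reg&(z<.05)&(y<.0)).astype(np.uint8)
n,l,s,c=cv2.connectedComponentsWithStats(m); k=1+s[1:,4].argmax(); print(s[k],np.median(z[l==k]))
P=W[l==k][:,:2].astype(np.float32); print(cv2.minAreaRect(P))
E
```

```text
platter (235.79088471849866, 201.795028028272) [[0.5026 0.1131 0.068 ]] [0.4923 0.0986 0.2613]
crank (304.27735803070925, 200.82013161101634) [[ 0.5102 -0.1359  0.06  ]] [ 0.509  -0.1338  0.0699]
handle (315.2449427248355, 214.71240555690957) [[ 0.4591 -0.1668  0.124 ]] [ 0.458  -0.1658  0.1249]
pointer (244.56495247379968, 228.11723129417499) [[0.4082 0.0789 0.083 ]] [0.4074 0.08   0.0251]
TR (330.35583719229834, 182.29709968315868) [[ 0.5825 -0.236   0.03  ]] [ 0.5847 -0.2367  0.0193]
BR (331.5744577138679, 220.31805995612967) [[ 0.4409 -0.241   0.03  ]] [ 0.4422 -0.2482  0.0005]
0.1 [311 211   8   7  43] [ 0.4608 -0.1657  0.1218]
0.015 [ 205  167  127   72 2826] [ 0.5015 -0.04    0.0231]
0.015 [206 168  28  27 212] [0.5831 0.181  0.0226]
0.015 [188 185   3   9  12] [0.5535 0.2949 0.0175]
0.015 [192 188   8   8  27] [0.5394 0.2717 0.0172]
0.015 [187 202  12  19  96] [0.4669 0.2793 0.0181]
0.055 [ 211  177   50   49 1199] [0.5004 0.1105 0.0683]
0.055 [295 189  19  26 304] [ 0.5103 -0.1351  0.0649]
0.055 [310 216   6   4  10] [ 0.4481 -0.1652  0.0673]
0.075 [231 166   9  19  96] [0.5919 0.1162 0.0885]
0.075 [222 188  29  27 349] [0.5002 0.1052 0.0839]
0.075 [241 223   6  11  38] [0.4056 0.0833 0.0854]
0.29 [223 191  14  14 146] [0.505  0.1143 0.2999]
[268 182  63  39 845] 0.022587212530650696
((0.5121656656265259, -0.12114910036325455), (0.1430397629737854, 0.23398028314113617), 0.5869580507278442)
```

```bash
cat >> h.py <<'E'
def polar(n,img,A,off=0):  # unwrap platter top: rows radius 50..95 mm, cols angle
    r=np.linspace(.05,.095,46); a=np.radians(np.arange(-180,180,1.))
    R,T=np.meshgrid(r,a,indexing="ij"); P=np.stack([A[0]+R*np.cos(T),A[1]+R*np.sin(T),0*R+.068],-1)
    q=proj(n,P.reshape(-1,3)).reshape(46,360,2).astype(np.float32); return cv2.remap(img,q[...,0],q[...,1],1)
E
python3 - <<'E'
from h import *
from scipy.optimize import least_squares
I=cv2.imread("pics/top0.png")
def circ(P,r):
    # fit circle of known radius to hull pts
    h=cv2.convexHull(P.astype(np.float32))[:,0]
    s=least_squares(lambda c:np.hypot(*(h-c[:2]).T)-c[2],[*h.mean(0),r],loss="soft_l1",f_scale=.002); return s.x.round(4),np.abs(s.fun).mean().round(4),len(h)
for n in("top","scene"):
    W=cloud(n,np.load(f"pics/{n}0.npy")); x,y,z=np.moveaxis(W,-1,0)
    def near(cx,cy,r,lo,hi): return W[(np.hypot(x-cx,y-cy)<r)&(z>lo)&(z<hi)]
    print(n,"platter",circ(near(.502,.113,.098,.062,.073)[:,:2],.09))
    print("dish",circ(near(.502,.113,.055,.08,.088)[:,:2],.047))
    print("head",circ(near(.502,.113,.04,.295,.304)[:,:2],.024))
    print("bed",circ(near(.502,.113,.13,.016,.03)[:,:2],.12), np.median(near(.5,0,.03,.0,.04)[:,2]))
    print("handle",circ(near(.459,-.166,.02,.115,.13)[:,:2],.012),near(.459,-.166,.02,.115,.13).mean(0).round(4))
    b=near(.51,-.136,.05,.064,.072); print("crankarm",b.mean(0).round(4),cv2.minAreaRect(b[:,:2].astype(np.float32)))
    c=near(.51,-.136,.05,.045,.06); print("disc",circ(c[:,:2],.04)) if len(c)>9 else 0
    e=W[(z>.014)&(z<.03)&(y<-.02)&(y>-.26)&(abs(x-.51)<.1)]; print("base",cv2.minAreaRect(e[:,:2].astype(np.float32)))
p=[polar(n,cv2.imread(f"pics/{n}0.png"),(.5025,.1125)) for n in("top","scene")]
cv2.imwrite("pics/pol.png",cv2.resize(np.vstack(p),(800,368)))
E
```

```text
top platter (array([0.5058, 0.1149, 0.0889]), np.float64(0.0004), 40)
dish (array([0.5044, 0.1149, 0.0472]), np.float64(0.0021), 21)
head (array([0.5049, 0.1147, 0.0198]), np.float64(0.0005), 17)
bed (array([0.5041, 0.1076, 0.1246]), np.float64(0.002), 42) 0.022440525403071947
handle (array([ 0.461 , -0.1664,  0.0114]), np.float64(0.0006), 11) [ 0.4607 -0.1661  0.1226]
crankarm [ 0.5079 -0.1368  0.0685] ((0.5092000365257263, -0.13411670923233032), (0.09681355953216553, 0.03093702718615532), 28.538799285888672)
disc (array([ 0.5101, -0.1361,  0.0493]), np.float64(0.0005), 32)
base ((0.5123578310012817, -0.12847676873207092), (0.14945238828659058, 0.2215517908334732), 2.0937840938568115)
scene platter (array([0.5052, 0.1132, 0.0893]), np.float64(0.0008), 37)
dish (array([0.5041, 0.1138, 0.047 ]), np.float64(0.0022), 24)
head (array([0.5052, 0.1134, 0.0201]), np.float64(0.0005), 16)
bed (array([0.5031, 0.1077, 0.1247]), np.float64(0.0017), 29) 0.020828321447552985
handle (array([ 0.4616, -0.1683,  0.0112]), np.float64(0.0005), 10) [ 0.4628 -0.1684  0.121 ]
crankarm [ 0.5147 -0.1356  0.0683] ((0.5124523043632507, -0.1389167159795761), (0.09519001841545105, 0.032468345016241074), 35.088565826416016)
disc (array([ 0.5099, -0.136 ,  0.0492]), np.float64(0.0005), 21)
base ((0.5121372938156128, -0.12992718815803528), (0.1510368436574936, 0.22261153161525726), 1.3517732620239258)
```

View pics/pol.png

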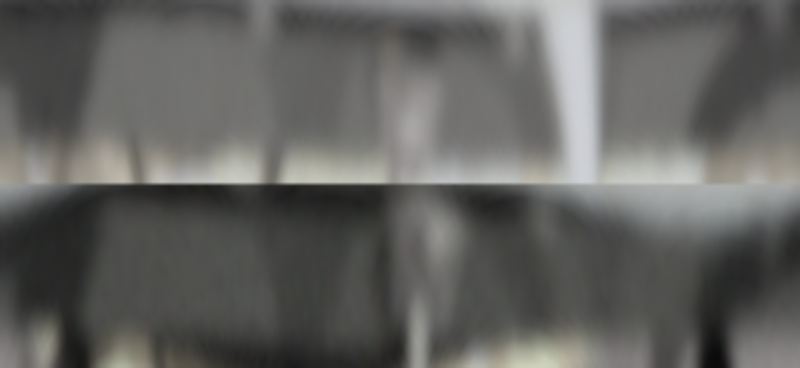

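Emit:
step_arm(rows=[{"grip": 1,"dp": [-0.817,-0.985,0],"spin": 0.383},{"grip": 1,"dp": [-0.817,-0.985,0],"spin": 0.383},{"grip": 1,"dp": [-0.817,-0.985,0],"spin": 0.383},{"grip": 1,"dp": [-0.817,-0.985,0],"spin": 0.383},{"grip": 1,"dp": [-0.817,-0.985,0],"spin": 0.383},{"grip": 1,"dp": [-0.817,-0.985,0],"spin": 0.383},{"grip": 1,"dp": [-0.817,-0.985,0],"spin": 0.383},{"grip": 1,"dp": [-0.817,-0.985,0],"spin": 0.383},{"grip": 1,"dp": [-0.817,-0.985,0],"spin": 0.383}])

```text
t: 1.0
tool_pos: [0.2974, 0.317, 0.231]
tcp_rot: [-0.0, 0.708, 0.706, -0.0]
wrist_force: [-0.7, -0.3, 0.2]
finger_gap: 0.0854
finger_force: 0.0
```

Emit:
step_arm(rows=[{"grip": 1,"dp": [-1,0.2,0],"spin": 0},{"grip": 1,"dp": [-1,0.2,0],"spin": 0},{"grip": 1,"dp": [-1,0.2,0],"spin": 0},{"grip": 1,"dp": [-1,0.2,0],"spin": 0},{"grip": 1,"dp": [-1,0.2,0],"spin": 0}])

```text
t: 1.5
tool_pos: [0.3381, 0.1127, 0.2313]
tcp_rot: [0.001, 0.709, 0.706, -0.0]
wrist_force: [-0.2, -0.2, 0.8]
finger_gap: 0.0854
finger_force: 0.0
```

Emit:
step_arm(rows=[{"grip": 1,"dp": [-1,0.2,0],"spin": 0},{"grip": 1,"dp": [-1,0.2,0],"spin": 0},{"grip": 1,"dp": [-1,0.2,0],"spin": 0},{"grip": 1,"dp": [-1,0.2,0],"spin": 0},{"grip": 1,"dp": [-1,0.2,0],"spin": 0},{"grip": 1,"dp": [-1,0.2,0],"spin": 0}])

```text
t: 2.1
tool_pos: [0.3773, -0.0832, 0.2307]
tcp_rot: [-0.001, 0.707, 0.707, -0.0]
wrist_force: [-0.7, -0.1, -0.5]
finger_gap: 0.0852
finger_force: 0.0
```

Emit:
step_arm(rows=[{"grip": 1,"dp": [-0.424,0.416,0.2],"spin": 0},{"grip": 1,"dp": [-0.424,0.416,0.2],"spin": 0},{"grip": 1,"dp": [-0.424,0.416,0.2],"spin": 0},{"grip": 1,"dp": [-0.424,0.416,0.2],"spin": 0},{"grip": 1,"dp": [-0.424,0.416,0.4],"spin": 0},{"grip": 1,"dp": [-0.424,0.416,0.6],"spin": 0},{"grip": 1,"dp": [-0.424,0.416,0.74],"spin": 0},{"grip": 1,"dp": [-0.424,0.416,0.74],"spin": 0}])

```text
t: 2.9
tool_pos: [0.4583, -0.164, 0.0792]
tcp_rot: [-0.004, 0.706, 0.708, -0.001]
wrist_force: [-0.5, 0.3, -0.3]
finger_gap: 0.0854
finger_force: 0.0
```

Emit:
step_arm(rows=[{"grip": 0,"dp": [0,0,0],"spin": 0},{"grip": 0,"dp": [0,0,0],"spin": 0},{"grip": 0,"dp": [0,0,0],"spin": 0},{"grip": 0,"dp": [0,0,0],"spin": 0},{"grip": 0,"dp": [0,0,0],"spin": 0},{"grip": 0,"dp": [0,0,0],"spin": 0},{"grip": 0,"dp": [0,0,0],"spin": 0},{"grip": 0,"dp": [0,0,0],"spin": 0}], force=40)

```text
t: 3.7
tool_pos: [0.4609, -0.1683, 0.0849]
tcp_rot: [0.001, 0.707, 0.707, 0.0]
wrist_force: [-2.6, -1.4, 6.5]
finger_gap: 0.0234
finger_force: 38.9
```

Run:
```python
from h import *
for n in("top","scene"):
    W=cloud(n,np.load(f"pics/{n}0.npy")); x,y,z=np.moveaxis(W,-1,0)
    A=np.array([.5052,.1142]); r=np.hypot(x-A[0],y-A[1]); a=np.degrees(np.arctan2(y-A[1],x-A[0]))
    for lo,hi in((.078,.092),(.1,.2)):
        m=(r>.07)&(r<.14)&(z>lo)&(z<hi)&(x<.48)
        print(n,lo,m.sum(),[(round(float(p),4),round(float(q))) for p,q in zip(r[m],a[m]%360)][:45])
imgs=[]
for n in("top","scene"):
    p,d=eyes.get_image(n); imgs.append(p[60:300,120:400,::-1])
cv2.imwrite("pics/g.png",cv2.resize(np.hstack(imgs),(800,343)))
p,d=eyes.get_image("wrist"); cv2.imwrite("pics/w.png",p[:,:,::-1])
print(bot.sense()["tool_pos"],bot.sense()["t"])
```

```text
top 0.078 37 [(0.0821, 196), (0.083, 198), (0.0864, 198), (0.0898, 197), (0.0909, 199), (0.0924, 194), (0.0933, 196), (0.0943, 198), (0.0954, 200), (0.0959, 194), (0.0967, 196), (0.0977, 198), (0.0988, 200), (0.1002, 195), (0.1011, 197), (0.1022, 199), (0.1036, 195), (0.1045, 197), (0.1055, 199), (0.1066, 200), (0.1071, 194), (0.1079, 196), (0.1089, 198), (0.11, 200), (0.1112, 201), (0.1106, 194), (0.1113, 196), (0.1123, 197), (0.1133, 199), (0.1146, 201), (0.114, 193), (0.1157, 197), (0.1167, 199), (0.1179, 200), (0.1183, 195), (0.1192, 196), (0.1202, 198)]
top 0.1 0 []
scene 0.078 32 [(0.1223, 197), (0.1178, 197), (0.1142, 196), (0.1138, 194), (0.119, 199), (0.1144, 199), (0.1119, 198), (0.1088, 197), (0.107, 195), (0.1175, 200), (0.1123, 200), (0.1086, 200), (0.1075, 198), (0.1044, 197), (0.1015, 196), (0.1148, 202), (0.1123, 200), (0.107, 201), (0.1044, 200), (0.1024, 198), (0.1004, 196), (0.0964, 196), (0.1067, 201), (0.1017, 202), (0.0998, 200), (0.0972, 198), (0.0928, 198), (0.0921, 195), (0.0963, 199), (0.0911, 200), (0.0891, 198), (0.0817, 200)]
scene 0.1 0 []
[ 0.46091785 -0.1683016   0.08484785] 3.85
```

View pics/g.png

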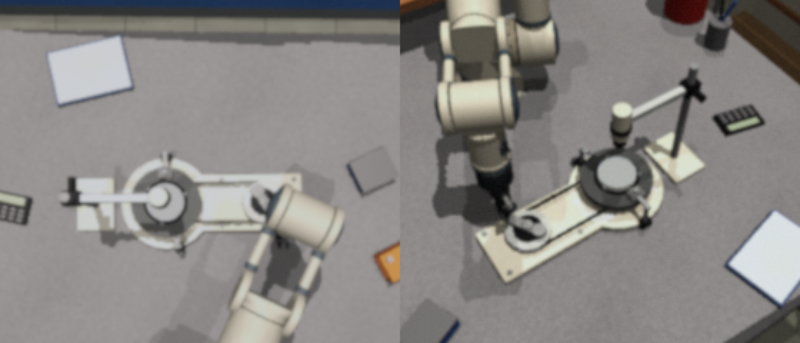

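```bash
cat > g.py <<'E'
import sys, json, numpy as np
# usage: g.py theta0_deg rate[*n] ... (rad/s per row); rows with R=60mm
th0=float(sys.argv[1]); w=[]
for a in sys.argv[2:]:
    r,_,n=a.partition("*"); w+=[float(r)]*int(n or 1)
t0=np.radians(th0); th=t0+np.cumsum(w)*.1
print(json.dumps([{"grip":0,"dp":[round(.3*(np.sin(t)-np.sin(t0)),3),round(.3*(np.cos(t)-np.cos(t0)),3),0],"spin":0} for t in th]))
print("end deg",np.degrees(th[-1])%360, len(w))
E
python3 g.py -146.8 .35 .7 1.05 1.4 1.75 2.1 2.45 2.8 3.15 3.5*7
```

```text
[{"grip": 0, "dp": [-0.009, 0.006, 0], "spin": 0}, {"grip": 0, "dp": [-0.025, 0.019, 0], "spin": 0}, {"grip": 0, "dp": [-0.049, 0.04, 0], "spin": 0}, {"grip": 0, "dp": [-0.076, 0.072, 0], "spin": 0}, {"grip": 0, "dp": [-0.104, 0.116, 0], "spin": 0}, {"grip": 0, "dp": [-0.126, 0.175, 0], "spin": 0}, {"grip": 0, "dp": [-0.136, 0.248, 0], "spin": 0}, {"grip": 0, "dp": [-0.125, 0.331, 0], "spin": 0}, {"grip": 0, "dp": [-0.086, 0.416, 0], "spin": 0}, {"grip": 0, "dp": [-0.014, 0.492, 0], "spin": 0}, {"grip": 0, "dp": [0.079, 0.539, 0], "spin": 0}, {"grip": 0, "dp": [0.183, 0.55, 0], "spin": 0}, {"grip": 0, "dp": [0.285, 0.526, 0], "spin": 0}, {"grip": 0, "dp": [0.372, 0.468, 0], "spin": 0}, {"grip": 0, "dp": [0.433, 0.384, 0], "spin": 0}, {"grip": 0, "dp": [0.463, 0.283, 0], "spin": 0}]
end deg 83.81551254015636 16
```

Emit:
step_arm(rows=[{"grip": 0,"dp": [-0.009,0.006,0],"spin": 0},{"grip": 0,"dp": [-0.025,0.019,0],"spin": 0},{"grip": 0,"dp": [-0.049,0.04,0],"spin": 0},{"grip": 0,"dp": [-0.076,0.072,0],"spin": 0},{"grip": 0,"dp": [-0.104,0.116,0],"spin": 0},{"grip": 0,"dp": [-0.126,0.175,0],"spin": 0},{"grip": 0,"dp": [-0.136,0.248,0],"spin": 0},{"grip": 0,"dp": [-0.125,0.331,0],"spin": 0},{"grip": 0,"dp": [-0.086,0.416,0],"spin": 0},{"grip": 0,"dp": [-0.014,0.492,0],"spin": 0},{"grip": 0,"dp": [0.079,0.539,0],"spin": 0},{"grip": 0,"dp": [0.183,0.55,0],"spin": 0},{"grip": 0,"dp": [0.285,0.526,0],"spin": 0},{"grip": 0,"dp": [0.372,0.468,0],"spin": 0},{"grip": 0,"dp": [0.433,0.384,0],"spin": 0},{"grip": 0,"dp": [0.463,0.283,0],"spin": 0}])

```text
t: 5.45
tool_pos: [0.5174, -0.0752, 0.0847]
tcp_rot: [0.002, 0.707, 0.707, 0.0]
wrist_force: [-0.8, -8.2, 3.2]
finger_gap: 0.0235
finger_force: 39.0
```

```bash
cat > look.py <<'E'
from h import *
import sys
A=(.5052,.1142); B={n:polar(n,cv2.imread(f"pics/{n}0.png"),A).astype(int).sum(2) for n in("top","scene")}
tag=sys.argv[1]; out=[]
for n in sys.argv[2:]:
    t=bot.sense()["t"]; p,d=eyes.get_image(n); cv2.imwrite(f"pics/{n}{tag}.png",p[:,:,::-1])
    q=polar(n,p[:,:,::-1].copy(),A); out.append(q)
    D=(q.astype(int).sum(2)-B[n])[8:33]        # r 58..82 mm
    s=np.convolve(np.r_[D.mean(0),D.mean(0)[:12]],np.ones(9)/9,"valid")[:360]
    k=np.argsort(-s)[0]; w=np.clip(D.mean(0),0,None); idx=(np.arange(k-4,k+13))%360
    a=(np.arange(k-4,k+13)*w[idx]).sum()/w[idx].sum()-180
    print(n,"t",round(t,3),"peak deg",round(a,1),"contrast",round(s[k]),"tcp",bot.sense()["tool_pos"].round(4),"next",[(int(j)-176,round(s[j])) for j in np.argsort(-s)[1:200:25]])
cv2.imwrite(f"pics/pol{tag}.png",cv2.resize(np.vstack(out),(720,184*len(out))))
E
python3 look.py 1 top scene
```

```text
top t 5.45 peak deg 52.1 contrast 207 tcp [ 0.515  -0.0752  0.0847] next [(53, 205), (110, 17), (135, 4), (131, 1), (156, -1), (-166, -2), (163, -4), (79, -5)]
scene t 5.5 peak deg 57.2 contrast 292 tcp [ 0.5163 -0.0756  0.0849] next [(58, 289), (120, 40), (22, 15), (-21, 12), (150, 9), (109, 6), (29, 5), (-150, 2)]
```

```bash
python3 g.py 83.8155 3.5*12
```

```text
[{"grip": 0, "dp": [-0.007, -0.104, 0], "spin": 0}, {"grip": 0, "dp": [-0.049, -0.2, 0], "spin": 0}, {"grip": 0, "dp": [-0.122, -0.275, 0], "spin": 0}, {"grip": 0, "dp": [-0.216, -0.321, 0], "spin": 0}, {"grip": 0, "dp": [-0.32, -0.332, 0], "spin": 0}, {"grip": 0, "dp": [-0.421, -0.306, 0], "spin": 0}, {"grip": 0, "dp": [-0.507, -0.247, 0], "spin": 0}, {"grip": 0, "dp": [-0.568, -0.163, 0], "spin": 0}, {"grip": 0, "dp": [-0.597, -0.062, 0], "spin": 0}, {"grip": 0, "dp": [-0.589, 0.042, 0], "spin": 0}, {"grip": 0, "dp": [-0.546, 0.137, 0], "spin": 0}, {"grip": 0, "dp": [-0.473, 0.212, 0], "spin": 0}]
end deg 324.45777395494576 12
```

Emit:
step_arm(rows=[{"grip": 0,"dp": [-0.007,-0.104,0],"spin": 0},{"grip": 0,"dp": [-0.049,-0.2,0],"spin": 0},{"grip": 0,"dp": [-0.122,-0.275,0],"spin": 0},{"grip": 0,"dp": [-0.216,-0.321,0],"spin": 0},{"grip": 0,"dp": [-0.32,-0.332,0],"spin": 0},{"grip": 0,"dp": [-0.421,-0.306,0],"spin": 0},{"grip": 0,"dp": [-0.507,-0.247,0],"spin": 0},{"grip": 0,"dp": [-0.568,-0.163,0],"spin": 0},{"grip": 0,"dp": [-0.597,-0.062,0],"spin": 0},{"grip": 0,"dp": [-0.589,0.042,0],"spin": 0},{"grip": 0,"dp": [-0.546,0.137,0],"spin": 0},{"grip": 0,"dp": [-0.473,0.212,0],"spin": 0}])

```text
t: 6.75
tool_pos: [0.561, -0.1701, 0.0848]
tcp_rot: [0.001, 0.708, 0.707, 0.001]
wrist_force: [-5.0, 2.9, 6.3]
finger_gap: 0.0235
finger_force: 40.7
```

```bash
python3 look.py 2 top scene
cat > fit.py <<'E'
import numpy as np, json
from scipy.optimize import least_squares
# L: crank rate segments [t_start,[rates]]; O: observations (t, unwrapped deg)
def sim(p,L,T,th,w=0.,t=None,dt=.005):
    J,c=p; t=L[0][0] if t is None else t; out=[]; 
    tt=np.arange(t,T+1e-9,dt)
    for s in tt:
        u=0.
        for a,r in L:
            i=int((s-.03-a)/.1+1e-6) if s-.03>=a else -1
            if 0<=i<len(r): u=r[i]
        q=.013*(u-w); 
        if abs(w)<1e-4 and abs(q)<c: w=0.
        else:
            s0=np.sign(w) if abs(w)>1e-4 else np.sign(q)
            w2=w+dt*(q-.0012*w-s0*c)/J; w=0. if w*w2<0 else w2
        th+=w*dt; out.append((s+dt,th,w))
    return np.array(out)
def fit(L,O,T):
    O=np.array(O)
    def res(x):
        o=sim((x[0]*.013,x[1]*.017),L,O[-1,0]+.02,np.radians(x[2]))
        return np.r_[np.degrees(np.interp(O[:,0],o[:,0],o[:,1]))-O[:,1],(x[0]-1)*5,(x[1]-1)*3]
    s=least_squares(res,[1,1,10],diff_step=1e-3,bounds=([.7,.5,-90],[1.4,1.7,90])); return s.x,s.fun
E
```

```text
top t 6.75 peak deg 169.8 contrast 187 tcp [ 0.5625 -0.1671  0.0848] next [(169, 186), (-132, 13), (-140, 7), (-144, 3), (183, 2), (-149, 0), (-45, -2), (102, -3)]
scene t 6.8 peak deg 176.2 contrast 204 tcp [ 0.5618 -0.1681  0.0849] next [(177, 202), (122, 33), (-130, 14), (-109, 8), (-94, 6), (-119, 5), (-123, 4), (-46, 2)]
```

```bash
cat > data.py <<'E'
L=[[3.85,[.35,.7,1.05,1.4,1.75,2.1,2.45,2.8,3.15]+[3.5]*7],[5.55,[3.5]*12]]
O=[(5.45,52.1),(5.5,57.2),(6.75,169.8),(6.8,176.2)]
E
cat > plan.py <<'E'
from fit import *; from data import *; import sys
x,f=fit(L,O,0); print("J,c,th0",x.round(3),"res",f.round(1))
o=sim((x[0]*.013,x[1]*.017),L,O[-1][0]+.05,np.radians(x[2])); print("now w",o[-1,2])
for u in (3.5,3.8,4.,4.2): print(u,"steady",(.013*u-x[1]*.017)/.0142)
E
python3 plan.py
```

```text
J,c,th0 [0.965 0.869 5.062] res [ 0.5 -0.5  0.5 -0.5 -0.2 -0.4]
now w 1.6651864936897294
3.5 steady 2.163326732273493
3.8 steady 2.4379746195974366
4.0 steady 2.6210732111467325
4.2 steady 2.8041718026960285
```

```bash
cat >> plan.py <<'E'
def tryplan(L2,T):
    o=sim((x[0]*.013,x[1]*.017),L+L2,T,np.radians(x[2])); k=o[:,0]>O[-1][0]
    print([(round(a[0],2),round(a[2],2)) for a in o[k][::20]],"end deg",np.degrees(o[-1,1]).round(1)); return o
if len(sys.argv)>1: tryplan(eval(sys.argv[1]),float(sys.argv[2]))
E
python3 plan.py "[[6.85,[4.0]*5+[3.55]*15],[8.9,[3.7]*5+[3.5]*15],[10.95,[3.7]*5+[3.5]*15]]" 12.95; python3 g.py 324.45777 4*5 3.55*15
```

```text
J,c,th0 [0.965 0.869 5.062] res [ 0.5 -0.5  0.5 -0.5 -0.2 -0.4]
now w 1.6651864936897294
3.5 steady 2.163326732273493
3.8 steady 2.4379746195974366
4.0 steady 2.6210732111467325
4.2 steady 2.8041718026960285
[(np.float64(6.8), np.float64(1.82)), (np.float64(6.9), np.float64(1.6)), (np.float64(7.0), np.float64(1.71)), (np.float64(7.1), np.float64(1.81)), (np.float64(7.2), np.float64(1.89)), (np.float64(7.3), np.float64(1.97)), (np.float64(7.4), np.float64(2.03)), (np.float64(7.5), np.float64(2.05)), (np.float64(7.6), np.float64(2.07)), (np.float64(7.7), np.float64(2.08)), (np.float64(7.8), np.float64(2.1)), (np.float64(7.9), np.float64(2.11)), (np.float64(8.0), np.float64(2.12)), (np.float64(8.1), np.float64(2.13)), (np.float64(8.2), np.float64(2.14)), (np.float64(8.3), np.float64(2.14)), (np.float64(8.4), np.float64(2.15)), (np.float64(8.5), np.float64(2.16)), (np.float64(8.6), np.float64(2.16)), (np.float64(8.7), np.float64(2.17)), (np.float64(8.8), np.float64(2.17)), (np.float64(8.9), np.float64(2.09)), (np.float64(9.0), np.float64(2.01)), (np.float64(9.1), np.float64(2.04)), (np.f
[... 1771 characters left out ...]
393, 0], "spin": 0}, {"grip": 0, "dp": [0.367, -0.474, 0], "spin": 0}, {"grip": 0, "dp": [0.275, -0.527, 0], "spin": 0}, {"grip": 0, "dp": [0.17, -0.544, 0], "spin": 0}, {"grip": 0, "dp": [0.066, -0.524, 0], "spin": 0}, {"grip": 0, "dp": [-0.024, -0.469, 0], "spin": 0}, {"grip": 0, "dp": [-0.09, -0.386, 0], "spin": 0}, {"grip": 0, "dp": [-0.123, -0.285, 0], "spin": 0}, {"grip": 0, "dp": [-0.119, -0.179, 0], "spin": 0}, {"grip": 0, "dp": [-0.078, -0.082, 0], "spin": 0}, {"grip": 0, "dp": [-0.006, -0.004, 0], "spin": 0}, {"grip": 0, "dp": [0.089, 0.043, 0], "spin": 0}, {"grip": 0, "dp": [0.194, 0.055, 0], "spin": 0}, {"grip": 0, "dp": [0.297, 0.03, 0], "spin": 0}]
end deg 24.149354933327913 20
```

Emit:
step_arm(rows=[{"grip": 0,"dp": [0.109,0.049,0],"spin": 0},{"grip": 0,"dp": [0.228,0.051,0],"spin": 0},{"grip": 0,"dp": [0.339,0.007,0],"spin": 0},{"grip": 0,"dp": [0.423,-0.077,0],"spin": 0},{"grip": 0,"dp": [0.469,-0.187,0],"spin": 0},{"grip": 0,"dp": [0.47,-0.293,0],"spin": 0},{"grip": 0,"dp": [0.435,-0.393,0],"spin": 0},{"grip": 0,"dp": [0.367,-0.474,0],"spin": 0},{"grip": 0,"dp": [0.275,-0.527,0],"spin": 0},{"grip": 0,"dp": [0.17,-0.544,0],"spin": 0},{"grip": 0,"dp": [0.066,-0.524,0],"spin": 0},{"grip": 0,"dp": [-0.024,-0.469,0],"spin": 0},{"grip": 0,"dp": [-0.09,-0.386,0],"spin": 0},{"grip": 0,"dp": [-0.123,-0.285,0],"spin": 0},{"grip": 0,"dp": [-0.119,-0.179,0],"spin": 0},{"grip": 0,"dp": [-0.078,-0.082,0],"spin": 0},{"grip": 0,"dp": [-0.006,-0.004,0],"spin": 0},{"grip": 0,"dp": [0.089,0.043,0],"spin": 0},{"grip": 0,"dp": [0.194,0.055,0],"spin": 0},{"grip": 0,"dp": [0.297,0.03,0],"spin": 0}])

```text
t: 8.85
tool_pos: [0.5662, -0.11, 0.0847]
tcp_rot: [0.001, 0.707, 0.707, -0.0]
wrist_force: [-6.9, -3.5, 7.0]
finger_gap: 0.0235
finger_force: 41.2
```

```bash
python3 look.py 3 scene; python3 plan.py "[[6.85,[4.0]*5+[3.55]*15]]" 8.85 | tail -1 | tail -c 150; python3 g.py 24.14935 3.7*5 3.5*15
```

```text
scene t 8.85 peak deg 31.9 contrast 324 tcp [ 0.5647 -0.1073  0.0846] next [(31, 320), (102, 38), (93, 18), (131, 11), (141, 10), (111, 8), (-47, 6), (-50, 5)]
8.5), np.float64(2.16)), (np.float64(8.6), np.float64(2.16)), (np.float64(8.7), np.float64(2.17)), (np.float64(8.8), np.float64(2.17))] end deg 414.8
[{"grip": 0, "dp": [0.091, -0.063, 0], "spin": 0}, {"grip": 0, "dp": [0.152, -0.154, 0], "spin": 0}, {"grip": 0, "dp": [0.177, -0.262, 0], "spin": 0}, {"grip": 0, "dp": [0.161, -0.371, 0], "spin": 0}, {"grip": 0, "dp": [0.107, -0.467, 0], "spin": 0}, {"grip": 0, "dp": [0.026, -0.534, 0], "spin": 0}, {"grip": 0, "dp": [-0.072, -0.569, 0], "spin": 0}, {"grip": 0, "dp": [-0.176, -0.569, 0], "spin": 0}, {"grip": 0, "dp": [-0.274, -0.533, 0], "spin": 0}, {"grip": 0, "dp": [-0.354, -0.465, 0], "spin": 0}, {"grip": 0, "dp": [-0.405, -0.374, 0], "spin": 0}, {"grip": 0, "dp": [-0.423, -0.271, 0], "spin": 0}, {"grip": 0, "dp": [-0.404, -0.168, 0], "spin": 0}, {"grip": 0, "dp": [-0.35, -0.078, 0], "spin": 0}, {"grip": 0, "dp": [-0.27, -0.012, 0], "spin": 0}, {"grip": 0, "dp": [-0.171, 0.022, 0], "spin": 0}, {"grip": 0, "dp": [-0.067, 0.021, 0], "spin": 0}, {"grip": 0, "dp": [0.031, -0.016, 0], "spin": 0}, {"grip": 0, "dp": [0.11, -0.085, 0], "spin": 0}, {"grip": 0, "dp": [0.161, -0.176, 0], "spin": 0}]
end deg 70.9493845428845 20
```

```bash
cat > data.py <<'E'
L=[[3.85,[.35,.7,1.05,1.4,1.75,2.1,2.45,2.8,3.15]+[3.5]*7],[5.55,[3.5]*12],[6.85,[4.0]*5+[3.55]*15]]
O=[(5.45,52.1),(5.5,57.2),(6.75,169.8),(6.8,176.2),(8.85,391.9)]
E
sed -i 's/\[::20\]\]/[::40]]/; s/(round(a\[0\],2),round(a\[2\],2))/(float(round(a[0],2)),float(round(a[2],2)))/' plan.py
python3 plan.py "[[8.9,[4.1]*5+[3.75]*15],[10.95,[4]*5+[3.75]*15]]" 12.95; python3 g.py 24.14935 4.1*5 3.75*15
```

```text
J,c,th0 [0.7   1.047 4.435] res [ 2.   1.1 -1.9 -3.1  1.9 -1.5  0.1]
now w 1.8652748062561775
3.5 steady 1.9511960247056852
3.8 steady 2.2258439120296285
4.0 steady 2.4089425035789245
4.2 steady 2.592041095128221
[(8.85, 1.99), (9.05, 1.86), (9.25, 2.03), (9.45, 2.14), (9.65, 2.15), (9.85, 2.16), (10.05, 2.17), (10.25, 2.17), (10.45, 2.17), (10.65, 2.17), (10.85, 2.18), (11.05, 1.95), (11.25, 2.07), (11.45, 2.16), (11.65, 2.17), (11.85, 2.18), (12.05, 2.18), (12.25, 2.18), (12.45, 2.18), (12.65, 2.18), (12.85, 2.18)] end deg 893.2
[{"grip": 0, "dp": [0.099, -0.072, 0], "spin": 0}, {"grip": 0, "dp": [0.161, -0.177, 0], "spin": 0}, {"grip": 0, "dp": [0.176, -0.298, 0], "spin": 0}, {"grip": 0, "dp": [0.142, -0.415, 0], "spin": 0}, {"grip": 0, "dp": [0.064, -0.509, 0], "spin": 0}, {"grip": 0, "dp": [-0.035, -0.561, 0], "spin": 0}, {"grip": 0, "dp": [-0.147, -0.573, 0], "spin": 0}, {"grip": 0, "dp": [-0.255, -0.543, 0], "spin": 0}, {"grip": 0, "dp": [-0.344, -0.476, 0], "spin": 0}, {"grip": 0, "dp": [-0.403, -0.381, 0], "spin": 0}, {"grip": 0, "dp": [-0.423, -0.271, 0], "spin": 0}, {"grip": 0, "dp": [-0.401, -0.161, 0], "spin": 0}, {"grip": 0, "dp": [-0.34, -0.067, 0], "spin": 0}, {"grip": 0, "dp": [-0.25, -0.002, 0], "spin": 0}, {"grip": 0, "dp": [-0.141, 0.026, 0], "spin": 0}, {"grip": 0, "dp": [-0.03, 0.012, 0], "spin": 0}, {"grip": 0, "dp": [0.068, -0.042, 0], "spin": 0}, {"grip": 0, "dp": [0.139, -0.128, 0], "spin": 0}, {"grip": 0, "dp": [0.175, -0.234, 0], "spin": 0}, {"grip": 0, "dp": [0.168, -0.346, 0], "spin": 0}]
end deg 103.89445776290688 20
```

Emit:
step_arm(rows=[{"grip": 0,"dp": [0.099,-0.072,0],"spin": 0},{"grip": 0,"dp": [0.161,-0.177,0],"spin": 0},{"grip": 0,"dp": [0.176,-0.298,0],"spin": 0},{"grip": 0,"dp": [0.142,-0.415,0],"spin": 0},{"grip": 0,"dp": [0.064,-0.509,0],"spin": 0},{"grip": 0,"dp": [-0.035,-0.561,0],"spin": 0},{"grip": 0,"dp": [-0.147,-0.573,0],"spin": 0},{"grip": 0,"dp": [-0.255,-0.543,0],"spin": 0},{"grip": 0,"dp": [-0.344,-0.476,0],"spin": 0},{"grip": 0,"dp": [-0.403,-0.381,0],"spin": 0},{"grip": 0,"dp": [-0.423,-0.271,0],"spin": 0},{"grip": 0,"dp": [-0.401,-0.161,0],"spin": 0},{"grip": 0,"dp": [-0.34,-0.067,0],"spin": 0},{"grip": 0,"dp": [-0.25,-0.002,0],"spin": 0},{"grip": 0,"dp": [-0.141,0.026,0],"spin": 0},{"grip": 0,"dp": [-0.03,0.012,0],"spin": 0},{"grip": 0,"dp": [0.068,-0.042,0],"spin": 0},{"grip": 0,"dp": [0.139,-0.128,0],"spin": 0},{"grip": 0,"dp": [0.175,-0.234,0],"spin": 0},{"grip": 0,"dp": [0.168,-0.346,0],"spin": 0}])

```text
t: 10.9
tool_pos: [0.4967, -0.0767, 0.0847]
tcp_rot: [0.002, 0.707, 0.707, 0.0]
wrist_force: [2.9, -7.4, 3.1]
finger_gap: 0.0232
finger_force: 40.1
```

```bash
python3 look.py 4 scene;  cat > data.py <<'E'
L=[[3.85,[.35,.7,1.05,1.4,1.75,2.1,2.45,2.8,3.15]+[3.5]*7],[5.55,[3.5]*12],[6.85,[4.0]*5+[3.55]*15],[8.9,[4.1]*5+[3.75]*15]]
O=[(5.45,52.1),(5.5,57.2),(6.75,169.8),(6.8,176.2),(8.85,391.9)]
E
sed -n 1,3p /dev/null; python3 plan.py "[]" 10.9
```

```text
scene t 10.9 peak deg -100.8 contrast 294 tcp [ 0.4943 -0.0777  0.0847] next [(-100, 293), (95, 30), (25, 16), (20, 14), (-18, 11), (182, 6), (156, 3), (103, 2)]
J,c,th0 [0.7   1.047 4.435] res [ 2.   1.1 -1.9 -3.1  1.9 -1.5  0.1]
now w 1.8652748062561775
3.5 steady 1.9511960247056852
3.8 steady 2.2258439120296285
4.0 steady 2.4089425035789245
4.2 steady 2.592041095128221
[(8.85, 1.99), (9.05, 1.86), (9.25, 2.03), (9.45, 2.14), (9.65, 2.15), (9.85, 2.16), (10.05, 2.17), (10.25, 2.17), (10.45, 2.17), (10.65, 2.17), (10.85, 2.18)] end deg 641.6
```

```bash
python3 g.py 103.89446 4.1*4 3.95*16
```

```text
[{"grip": 0, "dp": [-0.053, -0.11, 0], "spin": 0}, {"grip": 0, "dp": [-0.145, -0.19, 0], "spin": 0}, {"grip": 0, "dp": [-0.262, -0.227, 0], "spin": 0}, {"grip": 0, "dp": [-0.383, -0.214, 0], "spin": 0}, {"grip": 0, "dp": [-0.486, -0.156, 0], "spin": 0}, {"grip": 0, "dp": [-0.559, -0.064, 0], "spin": 0}, {"grip": 0, "dp": [-0.59, 0.05, 0], "spin": 0}, {"grip": 0, "dp": [-0.576, 0.167, 0], "spin": 0}, {"grip": 0, "dp": [-0.518, 0.269, 0], "spin": 0}, {"grip": 0, "dp": [-0.424, 0.341, 0], "spin": 0}, {"grip": 0, "dp": [-0.311, 0.371, 0], "spin": 0}, {"grip": 0, "dp": [-0.194, 0.356, 0], "spin": 0}, {"grip": 0, "dp": [-0.092, 0.297, 0], "spin": 0}, {"grip": 0, "dp": [-0.021, 0.203, 0], "spin": 0}, {"grip": 0, "dp": [0.008, 0.089, 0], "spin": 0}, {"grip": 0, "dp": [-0.008, -0.028, 0], "spin": 0}, {"grip": 0, "dp": [-0.069, -0.129, 0], "spin": 0}, {"grip": 0, "dp": [-0.163, -0.199, 0], "spin": 0}, {"grip": 0, "dp": [-0.277, -0.228, 0], "spin": 0}, {"grip": 0, "dp": [-0.394, -0.21, 0], "spin": 0}]
end deg 199.96886492413546 20
```

Emit:
step_arm(rows=[{"grip": 0,"dp": [-0.053,-0.11,0],"spin": 0},{"grip": 0,"dp": [-0.145,-0.19,0],"spin": 0},{"grip": 0,"dp": [-0.262,-0.227,0],"spin": 0},{"grip": 0,"dp": [-0.383,-0.214,0],"spin": 0},{"grip": 0,"dp": [-0.486,-0.156,0],"spin": 0},{"grip": 0,"dp": [-0.559,-0.064,0],"spin": 0},{"grip": 0,"dp": [-0.59,0.05,0],"spin": 0},{"grip": 0,"dp": [-0.576,0.167,0],"spin": 0},{"grip": 0,"dp": [-0.518,0.269,0],"spin": 0},{"grip": 0,"dp": [-0.424,0.341,0],"spin": 0},{"grip": 0,"dp": [-0.311,0.371,0],"spin": 0},{"grip": 0,"dp": [-0.194,0.356,0],"spin": 0},{"grip": 0,"dp": [-0.092,0.297,0],"spin": 0},{"grip": 0,"dp": [-0.021,0.203,0],"spin": 0},{"grip": 0,"dp": [0.008,0.089,0],"spin": 0},{"grip": 0,"dp": [-0.008,-0.028,0],"spin": 0},{"grip": 0,"dp": [-0.069,-0.129,0],"spin": 0},{"grip": 0,"dp": [-0.163,-0.199,0],"spin": 0},{"grip": 0,"dp": [-0.277,-0.228,0],"spin": 0},{"grip": 0,"dp": [-0.394,-0.21,0],"spin": 0}])

```text
t: 12.95
tool_pos: [0.4543, -0.1562, 0.0849]
tcp_rot: [0.001, 0.707, 0.707, 0.001]
wrist_force: [7.4, 3.1, 1.3]
finger_gap: 0.0235
finger_force: 40.5
```

```bash
python3 look.py 5 scene;  cat > data.py <<'E'
L=[[3.85,[.35,.7,1.05,1.4,1.75,2.1,2.45,2.8,3.15]+[3.5]*7],[5.55,[3.5]*12],[6.85,[4.0]*5+[3.55]*15],[8.9,[4.1]*5+[3.75]*15],[10.95,[4.1]*4+[3.95]*16]]
O=[(5.45,52.1),(5.5,57.2),(6.75,169.8),(6.8,176.2),(8.85,391.9),(10.9,619.2)]
E
python3 plan.py "[]" 12.95;python3 g.py 199.96886 4.05*4 3.9*16
```

```text
scene t 12.95 peak deg 144.1 contrast 227 tcp [ 0.4559 -0.1591  0.0848] next [(145, 224), (97, 31), (-130, 14), (-123, 11), (-29, 8), (24, 7), (-147, 5), (181, 2)]
J,c,th0 [0.7   1.097 9.66 ] res [ 4.9  3.8 -3.2 -4.7 -6.8  6.  -1.5  0.3]
now w 1.9838965789331657
3.5 steady 1.8903637485825435
3.8 steady 2.165011635906487
4.0 steady 2.348110227455783
4.2 steady 2.5312088190050788
[(10.9, 2.12), (11.1, 1.94), (11.3, 2.07), (11.5, 2.15), (11.7, 2.19), (11.9, 2.22), (12.1, 2.24), (12.3, 2.26), (12.5, 2.27), (12.7, 2.28), (12.9, 2.28)] end deg 881.4
[{"grip": 0, "dp": [-0.103, 0.063, 0], "spin": 0}, {"grip": 0, "dp": [-0.172, 0.162, 0], "spin": 0}, {"grip": 0, "dp": [-0.198, 0.28, 0], "spin": 0}, {"grip": 0, "dp": [-0.174, 0.398, 0], "spin": 0}, {"grip": 0, "dp": [-0.109, 0.495, 0], "spin": 0}, {"grip": 0, "dp": [-0.012, 0.559, 0], "spin": 0}, {"grip": 0, "dp": [0.102, 0.582, 0], "spin": 0}, {"grip": 0, "dp": [0.216, 0.56, 0], "spin": 0}, {"grip": 0, "dp": [0.313, 0.496, 0], "spin": 0}, {"grip": 0, "dp": [0.378, 0.4, 0], "spin": 0}, {"grip": 0, "dp": [0.402, 0.286, 0], "spin": 0}, {"grip": 0, "dp": [0.381, 0.172, 0], "spin": 0}, {"grip": 0, "dp": [0.319, 0.074, 0], "spin": 0}, {"grip": 0, "dp": [0.223, 0.007, 0], "spin": 0}, {"grip": 0, "dp": [0.11, -0.018, 0], "spin": 0}, {"grip": 0, "dp": [-0.005, 0.002, 0], "spin": 0}, {"grip": 0, "dp": [-0.103, 0.064, 0], "spin": 0}, {"grip": 0, "dp": [-0.171, 0.158, 0], "spin": 0}, {"grip": 0, "dp": [-0.197, 0.271, 0], "spin": 0}, {"grip": 0, "dp": [-0.179, 0.386, 0], "spin": 0}]
end deg 290.3136869728271 20
```

Emit:
step_arm(rows=[{"grip": 0,"dp": [-0.103,0.063,0],"spin": 0},{"grip": 0,"dp": [-0.172,0.162,0],"spin": 0},{"grip": 0,"dp": [-0.198,0.28,0],"spin": 0},{"grip": 0,"dp": [-0.174,0.398,0],"spin": 0},{"grip": 0,"dp": [-0.109,0.495,0],"spin": 0},{"grip": 0,"dp": [-0.012,0.559,0],"spin": 0},{"grip": 0,"dp": [0.102,0.582,0],"spin": 0},{"grip": 0,"dp": [0.216,0.56,0],"spin": 0},{"grip": 0,"dp": [0.313,0.496,0],"spin": 0},{"grip": 0,"dp": [0.378,0.4,0],"spin": 0},{"grip": 0,"dp": [0.402,0.286,0],"spin": 0},{"grip": 0,"dp": [0.381,0.172,0],"spin": 0},{"grip": 0,"dp": [0.319,0.074,0],"spin": 0},{"grip": 0,"dp": [0.223,0.007,0],"spin": 0},{"grip": 0,"dp": [0.11,-0.018,0],"spin": 0},{"grip": 0,"dp": [-0.005,0.002,0],"spin": 0},{"grip": 0,"dp": [-0.103,0.064,0],"spin": 0},{"grip": 0,"dp": [-0.171,0.158,0],"spin": 0},{"grip": 0,"dp": [-0.197,0.271,0],"spin": 0},{"grip": 0,"dp": [-0.179,0.386,0],"spin": 0}])

```text
t: 15.0
tool_pos: [0.5329, -0.1923, 0.0847]
tcp_rot: [0.001, 0.708, 0.706, 0.001]
wrist_force: [-2.5, 5.6, 6.1]
finger_gap: 0.0234
finger_force: 41.0
```

```bash
python3 look.py 6 scene; python3 g.py 290.31369 4.05*4 3.9*16
```

```text
scene t 15.0 peak deg 30.2 contrast 307 tcp [ 0.5357 -0.1907  0.0847] next [(31, 304), (97, 29), (-153, 14), (141, 7), (146, 6), (119, 5), (109, 4), (-48, 2)]
[{"grip": 0, "dp": [0.064, 0.102, 0], "spin": 0}, {"grip": 0, "dp": [0.163, 0.171, 0], "spin": 0}, {"grip": 0, "dp": [0.281, 0.196, 0], "spin": 0}, {"grip": 0, "dp": [0.399, 0.172, 0], "spin": 0}, {"grip": 0, "dp": [0.495, 0.106, 0], "spin": 0}, {"grip": 0, "dp": [0.559, 0.009, 0], "spin": 0}, {"grip": 0, "dp": [0.581, -0.105, 0], "spin": 0}, {"grip": 0, "dp": [0.558, -0.219, 0], "spin": 0}, {"grip": 0, "dp": [0.494, -0.316, 0], "spin": 0}, {"grip": 0, "dp": [0.398, -0.381, 0], "spin": 0}, {"grip": 0, "dp": [0.284, -0.404, 0], "spin": 0}, {"grip": 0, "dp": [0.169, -0.383, 0], "spin": 0}, {"grip": 0, "dp": [0.072, -0.319, 0], "spin": 0}, {"grip": 0, "dp": [0.006, -0.223, 0], "spin": 0}, {"grip": 0, "dp": [-0.019, -0.11, 0], "spin": 0}, {"grip": 0, "dp": [0.002, 0.005, 0], "spin": 0}, {"grip": 0, "dp": [0.064, 0.103, 0], "spin": 0}, {"grip": 0, "dp": [0.159, 0.17, 0], "spin": 0}, {"grip": 0, "dp": [0.273, 0.196, 0], "spin": 0}, {"grip": 0, "dp": [0.387, 0.177, 0], "spin": 0}]
end deg 20.6585169728271 20
```

Emit:
step_arm(rows=[{"grip": 0,"dp": [0.064,0.102,0],"spin": 0},{"grip": 0,"dp": [0.163,0.171,0],"spin": 0},{"grip": 0,"dp": [0.281,0.196,0],"spin": 0},{"grip": 0,"dp": [0.399,0.172,0],"spin": 0},{"grip": 0,"dp": [0.495,0.106,0],"spin": 0},{"grip": 0,"dp": [0.559,0.009,0],"spin": 0},{"grip": 0,"dp": [0.581,-0.105,0],"spin": 0},{"grip": 0,"dp": [0.558,-0.219,0],"spin": 0},{"grip": 0,"dp": [0.494,-0.316,0],"spin": 0},{"grip": 0,"dp": [0.398,-0.381,0],"spin": 0},{"grip": 0,"dp": [0.284,-0.404,0],"spin": 0},{"grip": 0,"dp": [0.169,-0.383,0],"spin": 0},{"grip": 0,"dp": [0.072,-0.319,0],"spin": 0},{"grip": 0,"dp": [0.006,-0.223,0],"spin": 0},{"grip": 0,"dp": [-0.019,-0.11,0],"spin": 0},{"grip": 0,"dp": [0.002,0.005,0],"spin": 0},{"grip": 0,"dp": [0.064,0.103,0],"spin": 0},{"grip": 0,"dp": [0.159,0.17,0],"spin": 0},{"grip": 0,"dp": [0.273,0.196,0],"spin": 0},{"grip": 0,"dp": [0.387,0.177,0],"spin": 0}])

```text
t: 17.05
tool_pos: [0.5677, -0.1135, 0.0847]
tcp_rot: [0.001, 0.707, 0.707, -0.0]
wrist_force: [-8.2, -3.4, 7.8]
finger_gap: 0.0237
finger_force: 42.0
```

```bash
python3 look.py 7 scene
cat > data.py <<'E'
L=[[3.85,[.35,.7,1.05,1.4,1.75,2.1,2.45,2.8,3.15]+[3.5]*7],[5.55,[3.5]*12],[6.85,[4.0]*5+[3.55]*15],[8.9,[4.1]*5+[3.75]*15],[10.95,[4.1]*4+[3.95]*16],[13,[4.05]*4+[3.9]*16],[15.05,[4.05]*4+[3.9]*16]]
O=[(5.45,52.1),(5.5,57.2),(6.75,169.8),(6.8,176.2),(8.85,391.9),(10.9,619.2),(12.95,864.1),(15.0,1110.2)]
E
cat > plan2.py <<'E'
from fit import *; from data import *
P=None
# one-step fit with damper and lag free: crank follows target through 1st-order lag tau
def sim2(x,L,T,dt=.005):
    J,c,th,b,tau=x[0]*.013,x[1]*.017,np.radians(x[2]),x[3]*.013,x[4]
    t=np.arange(L[0][0],T+1e-9,dt); u=np.zeros(len(t))
    for a,r in L:
        i=np.floor((t-a)/.1+1e-6).astype(int); m=(i>=0)&(i<len(r)); u[m]=np.array(r)[i[m]]
    w=v=0.; o=[]
    for s,q in zip(t,u):
        v+=dt/tau*(q-v); f=b*(v-w)-.0012*w
        if w==0: w=0. if abs(f)<c else dt*(f-np.sign(f)*c)/J
        else:
            w2=w+dt*(f-np.sign(w)*c)/J; w=0. if w*w2<0 else w2
        th+=w*dt; o.append((s+dt,th,w))
    return np.array(o)
def fit2():
    A=np.array(O)
    def res(x):
        o=sim2(x,L,A[-1,0]+.02); return np.r_[np.degrees(np.interp(A[:,0],o[:,0],o[:,1]))-A[:,1],(x[0]-1)/.15,(x[1]-1)/.3,(x[3]-1)/.08,(x[4]-.06)/.03]
    return least_squares(res,[1,1.1,8,1,.06],diff_step=1e-3,bounds=([.7,.5,-90,.7,.01],[1.4,1.7,90,1.3,.3]))
E
cat > p3.py <<'E'
from plan2 import *; import sys
s=fit2(); print("J c th0 b tau",s.x.round(3),"res",s.fun.round(1))
o=sim2(s.x,L,O[-1][0]); print("w now",o[-1,2].round(3))
for a in sys.argv[1:]:
    L2=eval(a); o=sim2(s.x,L+[L2],L2[0]+4); print(a,"final",np.degrees(o[-1,1]).round(1),"stop t",o[o[:,2]!=0][-1,0].round(2),"wmax",o[o[:,0]>L2[0],2].max().round(2),o[o[:,0]>L2[0],2].min().round(2))
E
python3 - <<'E'
E
echo
```

```text
scene t 17.05 peak deg -88.3 contrast 325 tcp [ 0.5662 -0.1104  0.0845] next [(-89, 323), (105, 33), (109, 18), (110, 14), (-41, 10), (112, 7), (-52, 4), (181, 2)]
```

```bash
sed -i 's/(15.0,1110.2)\]/(15.0,1110.2),(17.05,1351.7)]/' data.py; for k in 17 18 19 20; do A="$A [17.1,[3.95]*$k]"; done; python3 p3.py "[17.1,[3.95]*17]" "[17.1,[3.95]*18]" "[17.1,[3.95]*19]" "[17.1,[3.95]*20]"
```

```text
J c th0 b tau [0.7   1.563 7.766 1.3   0.01 ] res [  8.    6.8  -0.8  -2.6 -11.2  -5.8  -2.4   0.7   7.3  -2.    1.9   3.7
  -1.7]
w now 2.152
[17.1,[3.95]*17] final 1594.9 stop t 19.26 wmax 2.21 0.0
[17.1,[3.95]*18] final 1607.6 stop t 19.36 wmax 2.21 0.0
[17.1,[3.95]*19] final 1620.3 stop t 19.46 wmax 2.21 0.0
[17.1,[3.95]*20] final 1633.0 stop t 19.56 wmax 2.21 0.0
```

```bash
python3 g.py 20.65852 3.95*20
```

```text
[{"grip": 0, "dp": [0.1, -0.062, 0], "spin": 0}, {"grip": 0, "dp": [0.168, -0.158, 0], "spin": 0}, {"grip": 0, "dp": [0.194, -0.273, 0], "spin": 0}, {"grip": 0, "dp": [0.174, -0.389, 0], "spin": 0}, {"grip": 0, "dp": [0.111, -0.488, 0], "spin": 0}, {"grip": 0, "dp": [0.014, -0.556, 0], "spin": 0}, {"grip": 0, "dp": [-0.101, -0.581, 0], "spin": 0}, {"grip": 0, "dp": [-0.217, -0.559, 0], "spin": 0}, {"grip": 0, "dp": [-0.316, -0.495, 0], "spin": 0}, {"grip": 0, "dp": [-0.382, -0.398, 0], "spin": 0}, {"grip": 0, "dp": [-0.406, -0.283, 0], "spin": 0}, {"grip": 0, "dp": [-0.384, -0.167, 0], "spin": 0}, {"grip": 0, "dp": [-0.318, -0.069, 0], "spin": 0}, {"grip": 0, "dp": [-0.221, -0.004, 0], "spin": 0}, {"grip": 0, "dp": [-0.105, 0.019, 0], "spin": 0}, {"grip": 0, "dp": [0.01, -0.004, 0], "spin": 0}, {"grip": 0, "dp": [0.108, -0.07, 0], "spin": 0}, {"grip": 0, "dp": [0.172, -0.168, 0], "spin": 0}, {"grip": 0, "dp": [0.194, -0.284, 0], "spin": 0}, {"grip": 0, "dp": [0.17, -0.399, 0], "spin": 0}]
end deg 113.29517815335055 20
```

Emit:
step_arm(rows=[{"grip": 0,"dp": [0.1,-0.062,0],"spin": 0},{"grip": 0,"dp": [0.168,-0.158,0],"spin": 0},{"grip": 0,"dp": [0.194,-0.273,0],"spin": 0},{"grip": 0,"dp": [0.174,-0.389,0],"spin": 0},{"grip": 0,"dp": [0.111,-0.488,0],"spin": 0},{"grip": 0,"dp": [0.014,-0.556,0],"spin": 0},{"grip": 0,"dp": [-0.101,-0.581,0],"spin": 0},{"grip": 0,"dp": [-0.217,-0.559,0],"spin": 0},{"grip": 0,"dp": [-0.316,-0.495,0],"spin": 0},{"grip": 0,"dp": [-0.382,-0.398,0],"spin": 0},{"grip": 0,"dp": [-0.406,-0.283,0],"spin": 0},{"grip": 0,"dp": [-0.384,-0.167,0],"spin": 0},{"grip": 0,"dp": [-0.318,-0.069,0],"spin": 0},{"grip": 0,"dp": [-0.221,-0.004,0],"spin": 0},{"grip": 0,"dp": [-0.105,0.019,0],"spin": 0},{"grip": 0,"dp": [0.01,-0.004,0],"spin": 0},{"grip": 0,"dp": [0.108,-0.07,0],"spin": 0},{"grip": 0,"dp": [0.172,-0.168,0],"spin": 0},{"grip": 0,"dp": [0.194,-0.284,0],"spin": 0},{"grip": 0,"dp": [0.17,-0.399,0],"spin": 0}])

```text
t: 19.1
tool_pos: [0.4875, -0.0797, 0.0848]
tcp_rot: [0.002, 0.707, 0.707, 0.001]
wrist_force: [3.5, -8.7, 2.3]
finger_gap: 0.0233
finger_force: 40.5
```

```bash
python3 look.py 8 scene
```

```text
scene t 19.1 peak deg 157.1 contrast 179 tcp [ 0.4852 -0.0813  0.0847] next [(158, 177), (166, 28), (98, 13), (-32, 10), (-44, 6), (132, 3), (-140, 2), (37, 0)]
```

Emit:
step_arm(rows=[{"grip": 0,"dp": [0,0,0],"spin": 0},{"grip": 0,"dp": [0,0,0],"spin": 0},{"grip": 0,"dp": [0,0,0],"spin": 0},{"grip": 0,"dp": [0,0,0],"spin": 0},{"grip": 0,"dp": [0,0,0],"spin": 0},{"grip": 0,"dp": [0,0,0],"spin": 0},{"grip": 0,"dp": [0,0,0],"spin": 0},{"grip": 0,"dp": [0,0,0],"spin": 0},{"grip": 0,"dp": [0,0,0],"spin": 0},{"grip": 0,"dp": [0,0,0],"spin": 0},{"grip": 0,"dp": [0,0,0],"spin": 0},{"grip": 0,"dp": [0,0,0],"spin": 0}])

```text
t: 20.35
tool_pos: [0.4884, -0.0799, 0.0848]
tcp_rot: [0.001, 0.707, 0.707, 0.001]
wrist_force: [0.2, -0.9, 7.9]
finger_gap: 0.0235
finger_force: 40.8
```

```bash
python3 look.py 9 top scene top scene
```

```text
top t 20.35 peak deg -167.0 contrast 186 tcp [ 0.4885 -0.0799  0.0848] next [(-168, 184), (17, 18), (-154, 6), (-41, 2), (140, 0), (29, -3), (113, -5), (-145, -6)]
scene t 20.4 peak deg -166.8 contrast 178 tcp [ 0.4884 -0.0799  0.0848] next [(-166, 176), (140, 37), (27, 10), (-41, 8), (30, 6), (-150, 4), (112, 1), (102, -1)]
top t 20.45 peak deg -167.0 contrast 186 tcp [ 0.4885 -0.0799  0.0848] next [(-168, 184), (12, 19), (-154, 6), (-44, 2), (-152, -1), (-56, -3), (88, -5), (158, -6)]
scene t 20.5 peak deg -166.8 contrast 178 tcp [ 0.4884 -0.0799  0.0848] next [(-166, 176), (-157, 37), (27, 11), (-21, 8), (125, 6), (112, 3), (38, 2), (-17, -1)]
```

Run:
```python
from h import *
o=[]
for n in("top","scene"):
    I=cv2.imread(f"pics/{n}9.png"); u=proj(n,[.5052-.085,.09,.07])[0].astype(int)
    o.append(cv2.resize(I[u[1]-22:u[1]+22,u[0]-22:u[0]+22],(396,396),interpolation=cv2.INTER_CUBIC))
cv2.imwrite("pics/z.png",np.hstack(o))
W=cloud("top",np.load("pics/top0.npy"))
for n in("top","scene"): 
    for a in(-167,-162.2): print(n,a,[((proj(n,[.5052+r*np.cos(np.radians(a)),.1142+r*np.sin(np.radians(a)),z])[0]-proj(n,[.5052-.085,.09,.07])[0].astype(int)+22)*9).round() for r,z in((.055,.068),(.085,.068),(.085,.083))])
```

```text
top -167 [array([177., 125.]), array([192., 198.]), array([190., 199.])]
top -162.2 [array([188., 122.]), array([209., 194.]), array([207., 194.])]
scene -167 [array([272., 250.]), array([217., 208.]), array([218., 184.])]
scene -162.2 [array([264., 257.]), array([205., 218.]), array([205., 195.])]
```

View pics/z.png

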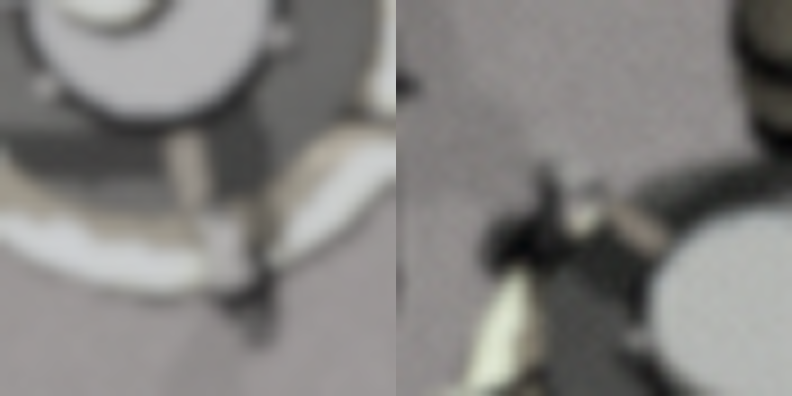

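Emit:
step_arm(rows=[{"grip": 1,"dp": [0,0,0],"spin": 0},{"grip": 1,"dp": [0,0,0],"spin": 0},{"grip": 1,"dp": [0,0,0],"spin": 0},{"grip": 1,"dp": [0,0,0],"spin": 0},{"grip": 1,"dp": [0,0,0],"spin": 0},{"grip": 1,"dp": [0,0,0],"spin": 0},{"grip": 1,"dp": [0,0,0],"spin": 0},{"grip": 1,"dp": [0,0,-0.1],"spin": 0},{"grip": 1,"dp": [0,0,-0.25],"spin": 0},{"grip": 1,"dp": [0,0,-0.45],"spin": 0},{"grip": 1,"dp": [-0.2,0,-0.65],"spin": 0},{"grip": 1,"dp": [-0.4,-0.1,-0.75],"spin": 0},{"grip": 1,"dp": [-0.4,-0.1,-0.75],"spin": 0},{"grip": 1,"dp": [-0.4,-0.1,-0.75],"spin": 0},{"grip": 1,"dp": [-0.4,-0.1,-0.75],"spin": 0},{"grip": 1,"dp": [-0.4,-0.1,-0.75],"spin": 0}])

```text
t: 22.15
tool_pos: [0.467, -0.1586, 0.2318]
tcp_rot: [-0.001, 0.707, 0.708, -0.0]
wrist_force: [0.5, 0.1, 0.1]
finger_gap: 0.0854
finger_force: 0.0
```

```bash
python3 look.py 10 top scene; python3 -c "
from bench import bot; s=bot.sense(); print(s['t'],s['tool_pos'],s['wrist_force'],s['finger_gap'])"
```

```text
top t 22.15 peak deg -167.0 contrast 186 tcp [ 0.467  -0.1586  0.232 ] next [(-168, 184), (17, 19), (22, 9), (-112, 4), (-125, 3), (-118, 2), (-50, 0), (3, -1)]
scene t 22.2 peak deg -166.8 contrast 178 tcp [ 0.4671 -0.1587  0.2321] next [(-166, 176), (-157, 38), (23, 14), (-113, 11), (147, 8), (-43, 8), (-34, 7), (-138, 5)]
22.25 [ 0.46709333 -0.15867608  0.23214584] [3.52705554e-01 7.62298610e-01 4.20506715e-04] 0.08521416246917739
```

The platter is at rest with the index about 7 mm from the pointer, inside the 14 mm limit, and the hand is clear. I'm handing the job in.

```bash
python3 -c "
from bench import bot; print(bot.close_job())"
```

```text
the job is handed in; nothing more can be done
None
```

I handed the job in at about 22 s, but the hand-in gave no verdict: the platter averaged 19.6–20 turns a minute over three 2 s spans (about 6 s, speed between pictures not seen), then stopped with the index about 7 mm from the pointer, and the hand let go and moved clear.

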